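# Stop the strobe disc drive and zero its revolution counter

### The job

First set the drive's forward-off-reverse toggle to its upright off position and let go, without ever letting it swing over into reverse. Then draw the stylus out of its wooden sleeve by the shank, lay it flat on the bench and let go, take it again by its handle, and with its tip gently press the counter's recessed reset button fully in for about half a second. Finally lay the stylus flat on the bench again, clear of the counter, with the switch still off, and leave the beaker, brass weight and lens where they stand.

Things in the scene. Friction and masses are not known exactly. Their poses are not given: they have to be found in the camera images.
- drive_box: fixed grey metal switch box, 120 x 120 mm, 60 mm high, the toggle upright on the middle of its top; a black knob and a small lamp (not used) on its front. Origin: centre of the underside; x points from front to back (away from the robot at yaw 0), y to the left seen from the front, z up. It and the counter stand side by side about 0.6 m ahead of the robot, one left, one right; which is which varies.
- toggle (a joint): angle (rad) of the steel toggle about the drive box's x axis: 0 = upright = off; +0.34 = forward, leaning to the box's +y (its start); -0.34 = reverse. Spring detents hold all three: from forward it resists up to about 4 N near the tip and falls to 0 once within 0.14 rad; the centre holds against about 3 N near the tip, so a push carried on past upright snaps it into reverse.
- toggle_tip (a point): top end of the toggle, 50 mm from the pivot; bat 8 mm thick at the foot, widening over the upper half to 13 mm at 44 to 48 mm from the pivot.
- toggle_pivot (a point): fixed pivot of the toggle, 62 mm above the bench on the axis of the drive box; a low collar of 24 mm diameter surrounds it.
- counter: fixed grey revolution counter, 110 mm deep (x), 130 mm wide (y), 130 mm high, with a dark display in the lower part of its front. Origin: centre of the underside; x points from front to back, i.e. the direction in which the reset button is pressed; z up. The front is upright, 55 mm before the origin. A bright strip, 6 x 50 mm, on its top runs from the front edge back, straight above the recess.
- recess (a point): centre of the mouth of the reset button's recess, a 13 x 13 mm square hole with a thin bright frame in the upper middle of the counter's front, 88 mm above the bench, running level along the counter's x. The white button face (11 mm diameter) lies 26 mm inside.
- reset_button (a joint): travel (m) of the reset button: 0 = out, 0.005 = fully in; spring return, 1.5 N to start, 4 N fully in.
- sleeve: fixed wooden stylus sleeve, 84 x 40 mm, 45 mm high: a block with a tunnel 18 x 18 mm, floor 22 mm above the bench, open only at its +x end. Origin: centre of the stylus's stowed place at the underside; x points out of the mouth (roughly to the robot's left), z up; the block reaches from 44 mm behind to 40 mm ahead of the origin.
- sleeve_mouth (a point): centre of the tunnel's mouth, 29 mm above the bench. The stylus's shank sticks out 45 mm from it; the stylus is drawn 80 mm along the sleeve's +x to come free.
- stylus: loose stylus, 125 mm long, about 40 g (varies): square black handle 14 x 14 x 80 mm, then a round steel shank 8 mm thick and 45 mm long whose last 7 mm tapers to a blunt 5 mm tip. Origin: centre of the underside of the handle; x points to the tip. It starts in the sleeve, handle inside, only the shank outside; held by the shank, too little of it stands clear to reach the button.
- stylus_handle (a point): middle of the handle, on the stylus's axis (7 mm above the bench when it lies flat).
- stylus_shank (a point): point on the shank's axis, 64.5 mm ahead of the handle's middle and 20.5 mm behind the tip.
- stylus_tip (a point): tip of the stylus, 85 mm ahead of the handle's middle, on the axis.
- beaker: bystander: clear plastic cup, 70 mm across, 90 mm high; origin at the centre of its underside. Leave alone.
- weight: bystander: brass weight with a knob, 40 mm across, 56 mm high; origin at the centre of its underside. Leave alone.
- lens: bystander: round lens, 70 mm, upright on a short post with a round foot of 64 mm, 140 mm high in all; origin at the centre of its underside. Leave alone.
Not all that is in view belongs to the job. Leave any purple or turquoise look-alike of the counter alone.

How it is judged:
By the outcome, as a careful person would: the job done as asked, in the order asked, and still so for the second after the job is handed in, with the robot touching nothing.
It also fails if it takes over 72 s, if anything falls off the work surface, if the arm or the gripper's body presses on something with over 40 N, if the wrist force passes 120 N, or if a joint passes its speed limit or range.

### The arm

A 6-joint arm with a two-finger parallel gripper is mounted at the origin on the work surface. World frame = base frame: x ahead of the robot, y to its left, z up, the work surface at z = 0. Lengths are in m, angles in rad, forces in N, time in s.
With the tool pointing down it reaches from about 0.275 to 0.75 m from the base axis. Payload 10.2 kg.
Tool frame: the origin (TCP) lies midway between the tips of the shut fingers; the grasp point (between the pads) lies 19 mm behind it; z points along the fingers, y is the line along which they close (so a half turn about z gives the same grasp; the last joint's range is limited). The gripper opens to 85 mm and grips with 20 to 120 N. Pads are 22 mm wide; open, the fingers measure 114 mm over their backs; the gripper's body (76 mm by 85 mm) begins 54 mm behind the grasp point. The pads swing forward as they close: fully open they stand 13 mm farther back than shut.
Start: joints at [0.98, 0.313, 1.498, -0, 1.331, -0.223], TCP at [0.189, 0.49, 0.231] pointing down, gripper open.
Joint ranges: [-2.94, 2.94], [-0.97, 2.17], [0.19, 2.56], [-1.23, 4.37], [0.02, 3.11], [-2.88, 2.88]. Speed limits (rad/s): [2.39, 2.39, 3.01, 3.14, 3.14, 3.14].

### API

Orientations are given as a unit quaternion [x, y, z, w].
In Python, from workcell import r gives the robot as it stands.
- The arm moves only by the tool arm_command, never from a script. Its argument "series" is a list of rows, each an object of numbers: "tx", "ty", "tz": the shift along the tool's x, y, z in mm; "yaw": the turn about the tool's z in rad. In form: [{"tx": .., "ty": .., "tz": .., "yaw": ..}, ...]. A call has 1 to 20 rows; each row is the pose to reach, as a shift and turn from the pose commanded when the call began, along the tool's axes at that moment; what a row does not reach only later rows make up. A row lasts 1/12 s, in which the tool goes at most 41.7 mm and 7.16 degrees, less where a joint would pass 70% of its speed; a pose out of reach is approached as far as the arm can. A call with a gripper value outside its range is refused whole. "gripper" is the closure, from 0 (fully open) to 1 (shut), set as the call begins (left out, the last holds). The fingers move at their own pace and stop on an object; "force" is the grip in N (left out, the last holds). Time passes only in rows, so rows that repeat a pose let the fingers close. It gives the time, the measured TCP pose, the force, the opening and the grip force at its end, in the units of the state.
- r.read_state(): the state, without advancing time (a new reading comes with each control period).
- r.camera(name): name is "scene" or "top"; returns a dict with "color" (420x560x3 uint8, blue, green, red), "fov_y" (degrees; the focal length in pixels is half the picture's height over the tangent of half this angle, whatever the lens; pixels are square), "cx", "cy" (the principal point, pixels), "k1" (the pictures are not rectified: a ray, as slopes to the right and down, at radius r is drawn at 1 + k1 r^2 times it, then the intrinsics apply), "world_to_cam" (4x4, takes a point from world to camera coordinates). Camera axes: x right, y down, z forward; pixel columns grow to the right and rows downward; lengths in m; the calibration is good to about 2 mm. A picture is of the moment at which its call begins. There is no depth.
- r.hand_in(): hands the job in; it is judged then, once.
Trained networks look in a picture, given as the dict that the camera call returned (one of the last four; its "shot" number tells which), for a name from the list of things; names that differ only in an ending like _2 or _b are one class to them, and where a whole thing is asked for, a point or a joint stands for the part that bears it (a point fixed in the world has none). Each returns a list of dicts, best first, with "confidence" (0 to 1); they miss things now and then, are a little off and sometimes report something else, mostly with a low value. They report only what shows in the picture. A call takes as long as a camera call. They do not tell look-alikes from the thing itself.
- r.find_in(picture, target): "extent" ([centre column, centre row, width, height] in pixels, round what is visible of it).
- r.silhouettes(picture, target): "mask" (420x560 bool, what is visible of it) and "extent" ([centre column, centre row, width, height] in pixels, round what is visible of it).
- r.spot_point(picture, target): "centre" ([column, row] in pixels: a listed point, or the origin of a listed thing).
The state is a dict: "time_s": time; "qpos": joint angles; "qvel": joint speeds; "effort": joint torques, N m; "ee_pos": TCP position; "tcp_rot": TCP orientation; "force": force on the tool from outside, world axes, zero at the start; "moment": the same for the moment, N m; "finger_gap": finger opening in m; "finger_force": force on a finger pad.
Only numpy, scipy, OpenCV 4.12 (cv2) and the standard library are available. Lean on these libraries where they do the work, as an engineer would, in place of code of your own. Each camera call takes 0.05 s, during which the arm holds its last target. There are 200 camera calls.

## Working session

There is one attempt and no reset: what is moved stays moved. The work goes in short steps, Python scripts to look and compute and a tool call to move; the robot and the scene stay as the last step left them, time stands still between calls to the robot, and variables do not carry over. Pictures are saved under pics/ and viewed, at most 10 in all, crops included, and the job is handed in when it is done.

Besides the shell and the picture viewer there is one more tool, called after "Call:" as name(argument=value, ...) on one line, values as JSON. arm_command: Moves the arm, as the interface text tells. Its arguments: {"type":"object","properties":{"series":{"type":"array"},"gripper":{"type":"number"},"force":{"type":"number"}},"required":["series"]}

```bash
mkdir -p pics
cat > h.py <<'E'
import numpy as np, cv2
from workcell import r
def K(p):
    h=p["color"].shape[0]; f=h/2/np.tan(np.radians(p["fov_y"])/2)
    return np.array([[f,0,p["cx"]],[0,f,p["cy"]],[0,0,1.]]), np.array([p["k1"],0,0,0,0.])
def ray(p,px):
    k,d=K(p); u=cv2.undistortPoints(np.array([[px]],float),k,d)[0,0]
    W=p["world_to_cam"]; R=np.array(W)[:3,:3]; t=np.array(W)[:3,3]
    v=R.T@np.array([u[0],u[1],1]); return -R.T@t, v/np.linalg.norm(v)
def atz(p,px,z):
    o,v=ray(p,px); return o+v*(z-o[2])/v[2]
def tri(obs):
    A=np.zeros((3,3));b=np.zeros(3)
    for p,px in obs:
        o,v=ray(p,px);M=np.eye(3)-np.outer(v,v);A+=M;b+=M@o
    x=np.linalg.solve(A,b)
    return x,[round(1000*np.linalg.norm((np.eye(3)-np.outer(v,v))@(x-o)),1) for o,v in (ray(p,q) for p,q in obs)]
def proj(p,X):
    k,d=K(p);W=np.array(p["world_to_cam"]);X=np.atleast_2d(X).astype(float)
    return cv2.projectPoints(X,cv2.Rodrigues(W[:3,:3])[0],W[:3,3],k,d)[0][:,0]
E
python3 - <<'E'
from h import *
np.set_printoptions(precision=4,suppress=True)
P={n:r.camera(n) for n in("scene","top")}
for n in P: cv2.imwrite(f"pics/{n}0.png",P[n]["color"]); print(n,P[n]["fov_y"],np.linalg.inv(P[n]["world_to_cam"])[:3,3])
for t in["toggle_tip","toggle_pivot","recess","sleeve_mouth","stylus_tip","stylus_shank","drive_box","counter","sleeve","beaker","weight","lens"]:
    o=[]
    for n in P:
        s=r.spot_point(P[n],t)[:3]
        print(t,n,[(np.round(a["centre"],1).tolist(),round(a["confidence"],2)) for a in s])
        if s:o.append((P[n],s[0]["centre"]))
    if len(o)==2:print("   ",*tri(o))
print(r.read_state())
E
```

```text
scene 52.61626196215335 [1.0742 0.6179 0.8091]
top 43.76601057373127 [ 0.2514 -0.0923  1.544 ]
toggle_tip scene [([318.3, 297.2], 0.38)]
toggle_tip top [([182.8, 179.9], 0.38)]
    [0.6494 0.1952 0.1089] [np.float64(2.7), np.float64(2.7)]
toggle_pivot scene [([313.7, 305.4], 0.61)]
toggle_pivot top [([190.7, 182.6], 0.72), ([299.9, 260.9], 0.65)]
    [0.6511 0.181  0.0699] [np.float64(0.4), np.float64(0.4)]
recess scene [([228.3, 144.0], 0.82), ([432.7, 241.2], 0.72), ([243.5, 213.6], 0.65)]
recess top [([163.9, 308.4], 0.82), ([377.2, 314.7], 0.72), ([306.1, 264.9], 0.7)]
    [0.4871 0.0451 0.395 ] [np.float64(238.2), np.float64(238.2)]
sleeve_mouth scene [([291.0, 204.9], 0.94)]
sleeve_mouth top [([308.7, 265.7], 0.55)]
    [ 0.4333 -0.1796  0.0263] [np.float64(1.3), np.float64(1.3)]
stylus_tip scene [([305.6, 210.4], 0.46)]
stylus_tip top [([295.0, 266.0], 0.49), ([299.2, 263.7], 0.49)]
    [ 0.4239 -0.1339  0.0319] [np.float64(6.7), np.float64(6.7)]
stylus_shank scene [([299.1, 207.9], 0.53)]
stylus_shank top [([180.9, 180.9], 0.41), ([298.8, 262.9], 0.4)]
    [0.6215 0.1389 0.29
[... 768 characters left out ...]
.6278 -0.0006  0.2289] [np.float64(17.5), np.float64(17.5)]
lens scene [([226.6, 198.7], 0.7), ([244.2, 285.1], 0.56)]
lens top [([367.5, 230.4], 0.85)]
    [ 0.5549 -0.3558 -0.0046] [np.float64(2.8), np.float64(2.8)]
{'time_s': 1.3, 'qpos': array([ 0.9796,  0.3129,  1.4977,  0.    ,  1.331 , -0.2234]), 'qvel': array([-0.0017,  0.0002, -0.0013, -0.0023, -0.0016, -0.0001]), 'effort': array([  0.0005, -41.2167, -25.99  ,  -0.0002,   0.0005,  -0.    ]), 'ee_pos': array([0.1888, 0.4899, 0.2313]), 'tcp_rot': array([ 0.1829,  0.9831,  0.    , -0.    ]), 'force': array([ 0.3291,  0.1061, -0.1181]), 'moment': array([ 0.0033, -0.0378, -0.0134]), 'finger_force': 0.0, 'finger_gap': 0.08522333520932666}
```

Run:
```python
import cv2
cv2.imwrite("pics/s0.png",cv2.resize(cv2.imread("pics/scene0.png")[110:390,150:523],(798,599),interpolation=cv2.INTER_CUBIC))
cv2.imwrite("pics/t0.png",cv2.resize(cv2.imread("pics/top0.png")[110:380,100:460],(798,599),interpolation=cv2.INTER_CUBIC))
```

```text
(no output)
```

View pics/s0.png

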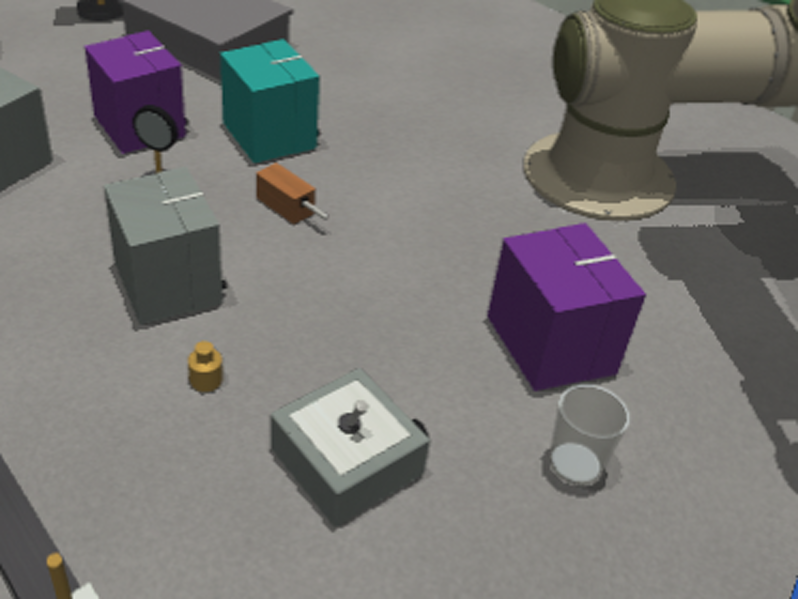

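View pics/t0.png

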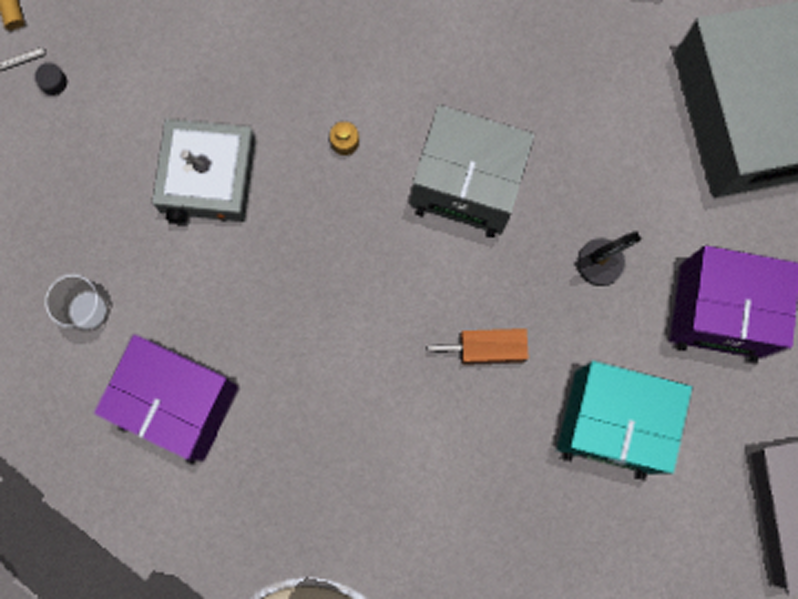

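The scene view shows the grey drive box at crop (350,440), the grey counter at (165,240), the brown sleeve at (285,195), and purple/turquoise decoys. The top view shows the counter strip at crop (468,180), the sleeve at (495,345) with its shank pointing left, and the toggle leaning left at (190,158). Next I'll fit box poses to the silhouettes.

```bash
cat > fit.py <<'E'
from h import *
from scipy.optimize import minimize
def box(x,y,a,x0,x1,y0,y1,z0,z1):
    c,s=np.cos(a),np.sin(a)
    return np.array([[x+c*u-s*v,y+s*u+c*v,w] for u in(x0,x1) for v in(y0,y1) for w in(z0,z1)])
def getmask(p,t,near):
    L=r.silhouettes(p,t); q=proj(p,near)[0]
    L=[m for m in L if np.hypot(*(np.array(m["extent"][:2])-q))<25]
    return L[0] if L else None
def fit(masks,dims,x0):
    # masks: [(pic,mask)]; hull IoU, rendered x8 subpixel
    def cost(v):
        c=0
        for p,m in masks:
            h=cv2.convexHull(proj(p,box(*v,*dims)).astype(np.float32))
            ys,xs=np.where(m); 
            y0,y1,xa,xb=ys.min()-8,ys.max()+9,xs.min()-8,xs.max()+9
            S=6; im=np.zeros(((y1-y0)*S,(xb-xa)*S),np.uint8)
            cv2.fillConvexPoly(im,np.int32(np.round((h[:,0]-[xa,y0]+.5)*S*16)),1,shift=4)
            mm=cv2.resize(np.uint8(m[max(y0,0):y1,max(xa,0):xb]),(im.shape[1],im.shape[0]),interpolation=cv2.INTER_NEAREST)
            c+=(im!=mm).sum()/mm.sum()
        return c
    best=None
    for a in (x0[2]-.1,x0[2],x0[2]+.1):
        s=minimize(cost,[x0[0],x0[1],a],method="Nelder-Mead",options=dict(initial_simplex=np.array([[x0[0],x0[1],a]]+[[x0[0]+.01,x0[1],a],[x0[0],x0[1]+.01,a],[x0[0],x0[1],a+.1]]),xatol=1e-5,fatol=1e-5))
        if best is None or s.fun<best.fun:best=s
    return best.x,best.fun
E
python3 - <<'E'
from fit import *
np.set_printoptions(precision=4,suppress=True)
P=[r.camera("scene"),r.camera("top")]
for t,near,dims,a in [("counter",[.62,-.21,.06],(-.055,.055,-.065,.065,0,.13),-.2),("drive_box",[.65,.18,.03],(-.06,.06,-.06,.06,0,.06),0),("sleeve",[.438,-.204,.022],(-.044,.04,-.02,.02,0,.045),1.6)]:
    if t=="counter": near=[*atz(P[1],(312,184),.13)[:2],.065]
    M=[(p,getmask(p,t,near)) for p in P]
    print(t,near,[None if m is None else (m["confidence"],int(m["mask"].sum())) for p,m in M])
    M=[(p,m["mask"]) for p,m in M if m]
    if M: print("  both",*fit(M,dims,[near[0],near[1],a]))
    if len(M)==2: [print("   one",*fit([m],dims,[near[0],near[1],a])) for m in M]
# counter strip
top=P[1]["color"]; g=cv2.cvtColor(top,cv2.COLOR_BGR2GRAY); 
m=np.zeros_like(g); m[165:210,295:330]=g[165:210,295:330]>175
n,l,st,c=cv2.connectedComponentsWithStats(m); print(st[1:],c[1:])
k=1+np.argmax(st[1:,4]); ys,xs=np.where(l==k)
W=np.array([atz(P[1],(x,y),.13) for x,y in zip(xs,ys)])[:,:2]; mu=W.mean(0); u=np.linalg.svd(W-mu)[2][0]; u*=np.sign(u[0])
print("strip",mu,np.arctan2(u[1],u[0]),(W-mu)@u@np.eye(1)[0] if 0 else ((W-mu)@u).min(),((W-mu)@u).max())
# shank line in top
b=top.astype(int)
g2=g[255:275,285:312]; print(g2)
for t in["recess","weight"]:
  print(t,[(s["centre"],s["confidence"]) for s in r.spot_point(P[1],t)],[(s["centre"],s["confidence"]) for s in r.spot_point(P[0],t)])
E
```

```text
counter [np.float64(0.6501769253935074), np.float64(-0.1719005368530194), 0.065] [(0.87, 3062), (0.75, 2251)]
  both [ 0.6606 -0.1759 -0.2536] 0.06581563333537419
   one [ 0.6601 -0.1778 -0.2535] 0.029918716888017997
   one [ 0.6604 -0.1756 -0.2571] 0.03124537242706945
drive_box [0.65, 0.18, 0.03] [(0.65, 3387), (0.62, 1823)]
  both [ 0.6501  0.1828 -0.0273] 0.11840753519101291
   one [ 0.6505  0.1805 -0.036 ] 0.05448938752747433
   one [ 0.6498  0.1834 -0.0232] 0.05875540927652831
sleeve [0.438, -0.204, 0.022] [(0.97, 481), (0.71, 36)]
  both [ 0.4347 -0.2435  1.6113] 1.4876992376992377
   one [ 0.4359 -0.217   1.6111] 0.12993762993762994
   one [ 0.4658 -0.2484  1.5889] 1.0
[[308 183   7  16  37]] [[310.5676 190.5946]]
strip [ 0.6308 -0.1687] -0.2539331137273732 -0.022667727579946697 0.02404861677373001
[[141 143 147 140 145 142 138 140 139 139 139 137 136 137 143 141 137 138
  142 141 144 140 141 143 141 143 138]
 [141 142 145 140 140 138 136 134 139 143 140 140 140 140 139 141 138 140
  137 139 140 138 138 137 139 140 138]
 [138 140 139 137 141 141 142 140 141 139 138 139 141 141
[... 1557 characters left out ...]
6 140 139 136 137 137 134 132 134 140 140
  141 139 138 118  66  30 125 132 133]
 [136 140 142 139 140 136 140 136 137 136 134 136 137 140 139 141 143 141
  142 140 137 135 118  40  97 125 127]
 [140 140 144 143 140 141 136 137 137 140 137 136 139 139 139 138 136 138
  135 140 137 142 119  55  41  36  35]
 [145 143 144 144 142 139 139 138 142 140 139 135 135 138 139 139 135 136
  137 136 135 139 116  99  80  77  74]]
recess [([434.3, 262.6], 0.9), ([307.0, 203.2], 0.78), ([167.3, 307.3], 0.58), ([377.2, 313.1], 0.56)] [([241.4, 213.6], 0.93), ([290.4, 145.6], 0.93), ([227.0, 140.3], 0.85), ([432.9, 242.6], 0.8)]
weight [([299.8, 262.7], 0.45), ([252.3, 169.6], 0.44)] [([243.9, 285.9], 0.59)]
```

Call:
arm_command(series=[{"tx": -38, "ty": -9, "tz": 0, "yaw": -0.03}, {"tx": -76, "ty": -17, "tz": 0, "yaw": -0.06}, {"tx": -114, "ty": -26, "tz": 0, "yaw": -0.08}, {"tx": -152, "ty": -34, "tz": 0, "yaw": -0.1}, {"tx": -190, "ty": -43, "tz": 0, "yaw": -0.13}, {"tx": -228, "ty": -51, "tz": 0, "yaw": -0.15}, {"tx": -266, "ty": -60, "tz": 0, "yaw": -0.18}, {"tx": -304, "ty": -68, "tz": 0, "yaw": -0.2}, {"tx": -342, "ty": -77, "tz": 0, "yaw": -0.23}, {"tx": -380, "ty": -85, "tz": 0, "yaw": -0.25}, {"tx": -418, "ty": -94, "tz": 10, "yaw": -0.28}, {"tx": -456, "ty": -102, "tz": 20, "yaw": -0.3}, {"tx": -494, "ty": -111, "tz": 40, "yaw": -0.32}, {"tx": -530, "ty": -119, "tz": 55, "yaw": -0.342}, {"tx": -542, "ty": -121, "tz": 60, "yaw": -0.342}, {"tx": -542, "ty": -121, "tz": 60, "yaw": -0.342}, {"tx": -542, "ty": -121, "tz": 60, "yaw": -0.342}, {"tx": -542, "ty": -121, "tz": 60, "yaw": -0.342}], gripper=0, force=40)

```text
time_s: 3.4
ee_pos: [0.6505, 0.183, 0.1721]
tcp_rot: [0.012, 1.0, 0.0, 0.0]
force: [-0.5, -0.8, 0.7]
finger_gap: 0.0852
finger_force: 0.0
```

Run:
```python
from fit import *
np.set_printoptions(precision=4,suppress=True)
s=r.read_state();print(s["time_s"],s["ee_pos"],s["tcp_rot"])
P=[r.camera("scene"),r.camera("top")]
Ms=[]
for p,(x0,x1,y0,y1) in zip(P,[(262,303,180,222),(300,345,250,282)]):
    hsv=cv2.cvtColor(p["color"],cv2.COLOR_BGR2HSV); m=np.zeros((420,560),bool)
    m[y0:y1,x0:x1]=(cv2.inRange(hsv,(3,90,40),(22,255,255))>0)[y0:y1,x0:x1]; print(m.sum()); Ms.append((p,m))
d=(-.044,.04,-.02,.02,0,.045)
print(fit(Ms,d,[.436,-.215,1.6])); [print(fit([m],d,[.436,-.215,1.6])) for m in Ms]
print("shank top",atz(P[1],(292.2,266.6),.029),atz(P[1],(307.5,266.6),.029))
for n,p in zip(("scene","top"),P):
    print(n,[(a["centre"],a["confidence"]) for t in("stylus_tip","sleeve_mouth") for a in r.spot_point(p,t)[:2]])
sc=P[0]["color"]; cv2.imwrite("pics/a.png",cv2.resize(np.hstack([sc[180:230,270:340],sc[270:340,270:340][:50]]),None,fx=5.5,fy=5.5))
```

```text
3.4 [0.6505 0.183  0.1721] [0.0125 0.9999 0.0001 0.0003]
500
444
(array([ 0.4353, -0.2172,  1.6581]), np.float64(0.17564814814814816))
(array([ 0.4353, -0.2188,  1.6108]), np.float64(0.09527777777777778))
(array([ 0.4354, -0.217 ,  1.6804]), np.float64(0.062062062062062065))
shank top [ 0.4267 -0.1307  0.029 ] [ 0.4292 -0.1752  0.029 ]
scene [([289.9, 206.7], 0.76), ([228.7, 196.1], 0.17)]
top [([290.9, 265.9], 0.56), ([308.3, 263.7], 0.95)]
```

Call:
arm_command(series=[{"tx": 0, "ty": -1, "tz": 30, "yaw": 0}, {"tx": 0, "ty": -1, "tz": 60, "yaw": 0}, {"tx": 0, "ty": -1, "tz": 85, "yaw": 0}, {"tx": 0, "ty": -1, "tz": 85, "yaw": 0}, {"tx": 0, "ty": -1, "tz": 85, "yaw": 0}], gripper=0.4, force=20)

```text
time_s: 4.12
ee_pos: [0.6506, 0.1812, 0.0861]
tcp_rot: [0.013, 1.0, -0.0, -0.001]
force: [0.1, -0.1, 1.4]
finger_gap: 0.0512
finger_force: 0.0
```

Call:
arm_command(series=[{"tx": 0, "ty": 0, "tz": 0, "yaw": 0}, {"tx": 0, "ty": 0, "tz": 0, "yaw": 0}, {"tx": 0, "ty": 0, "tz": 0, "yaw": 0}, {"tx": 0, "ty": 0, "tz": 0, "yaw": 0}, {"tx": 0, "ty": 0, "tz": 0, "yaw": 0}, {"tx": 0, "ty": 0, "tz": 0, "yaw": 0}], gripper=0.76)

```text
time_s: 4.62
ee_pos: [0.6512, 0.1809, 0.087]
tcp_rot: [0.013, 1.0, -0.0, 0.0]
force: [0.9, 0.5, -0.5]
finger_gap: 0.0205
finger_force: 0.0
```

Run:
```python
from fit import *
s=r.read_state();print(s["time_s"],s["ee_pos"],s["finger_gap"],s["force"],s["finger_force"])
sc=r.camera("scene")["color"]; cv2.imwrite("pics/b.png",cv2.resize(np.hstack([sc[230:330,250:370],]),None,fx=5,fy=5,interpolation=cv2.INTER_CUBIC))
```

```text
4.6167 [0.65123555 0.18090832 0.08696087] 0.020548014888599163 [ 0.85283346  0.47241558 -0.51143081] 0.0
```

View pics/b.png

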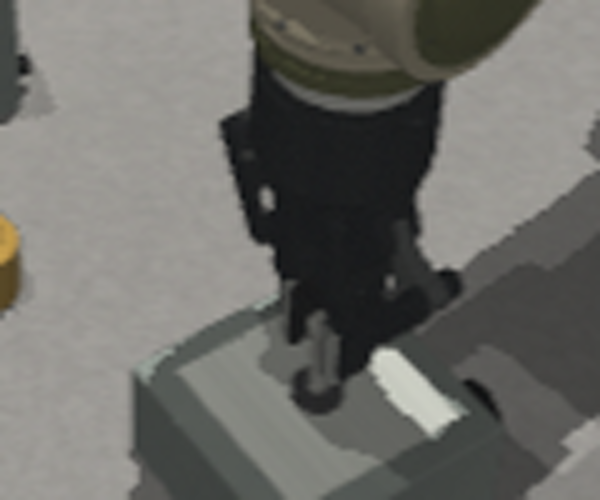

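The picture shows the toggle upright at (318,345), between the fingers and touching neither pad. I'll open, rise and go to the sleeve.

Call:
arm_command(series=[{"tx": 0, "ty": 0, "tz": 0, "yaw": 0}, {"tx": 0, "ty": 0, "tz": 0, "yaw": 0}, {"tx": 0, "ty": 0, "tz": -20, "yaw": 0}, {"tx": 0, "ty": 0, "tz": -60, "yaw": 0}, {"tx": 0, "ty": 0, "tz": -100, "yaw": 0}], gripper=0.5)

```text
time_s: 5.08
ee_pos: [0.6503, 0.1809, 0.1864]
tcp_rot: [0.013, 1.0, -0.0, -0.002]
force: [0.1, -0.7, 0.3]
finger_gap: 0.0424
finger_force: 0.0
```

Call:
arm_command(series=[{"tx": 17, "ty": -27, "tz": 0, "yaw": 0.12}, {"tx": 34, "ty": -54, "tz": 0, "yaw": 0.24}, {"tx": 52, "ty": -82, "tz": 0, "yaw": 0.36}, {"tx": 70, "ty": -110, "tz": 0, "yaw": 0.48}, {"tx": 88, "ty": -140, "tz": 0, "yaw": 0.6}, {"tx": 106, "ty": -170, "tz": 0, "yaw": 0.72}, {"tx": 124, "ty": -198, "tz": 0, "yaw": 0.84}, {"tx": 142, "ty": -226, "tz": 0, "yaw": 0.96}, {"tx": 160, "ty": -255, "tz": 0, "yaw": 1.08}, {"tx": 178, "ty": -284, "tz": 10, "yaw": 1.2}, {"tx": 196, "ty": -312, "tz": 40, "yaw": 1.32}, {"tx": 213, "ty": -340, "tz": 70, "yaw": 1.44}, {"tx": 213, "ty": -340, "tz": 90, "yaw": 1.456}, {"tx": 213, "ty": -340, "tz": 90, "yaw": 1.456}, {"tx": 213, "ty": -340, "tz": 90, "yaw": 1.456}, {"tx": 213, "ty": -340, "tz": 90, "yaw": 1.456}])

```text
time_s: 6.42
ee_pos: [0.4303, -0.1532, 0.0977]
tcp_rot: [0.674, 0.738, 0.0, 0.001]
force: [0.1, -0.1, 0.0]
finger_gap: 0.0427
finger_force: 0.0
```

Run:
```python
from fit import *
np.set_printoptions(precision=4,suppress=True)
s=r.read_state();print(s["time_s"],s["ee_pos"],s["tcp_rot"],s["finger_gap"],s["qpos"])
p=r.camera("scene");sc=p["color"]
print(proj(p,[[.429,-.153,.029],[.6505,.182,.112]]))
cv2.imwrite("pics/c.png",np.hstack([cv2.resize(sc[150:250,250:350],(500,500),interpolation=cv2.INTER_CUBIC),cv2.resize(sc[270:350,285:333],(300,500),interpolation=cv2.INTER_CUBIC)]))
for t in("toggle_tip","toggle_pivot","stylus_tip","stylus_shank","sleeve_mouth"): print(t,[(a["centre"],a["confidence"]) for a in r.spot_point(p,t)[:2]])
```

```text
6.4167 [ 0.4303 -0.1532  0.0977] [0.6743 0.7385 0.0002 0.001 ] 0.0427388757889647 [-0.5995  0.3279  1.8667  0.0001  0.945  -0.6903]
[[297.9919 208.1381]
 [315.2264 292.8377]]
toggle_tip [([310.7, 292.0], 0.42)]
toggle_pivot [([315.2, 308.2], 0.56)]
stylus_tip [([303.1, 211.1], 0.49)]
stylus_shank [([299.3, 207.9], 0.62)]
sleeve_mouth [([292.3, 204.6], 0.72)]
```

View pics/c.png

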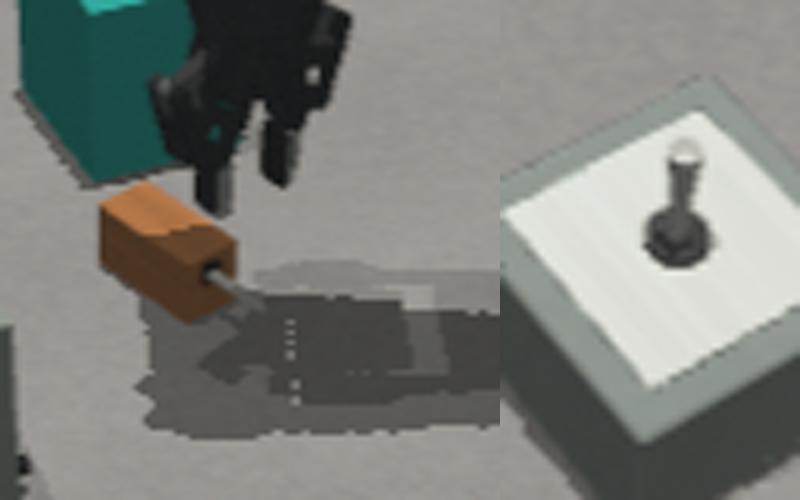

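The picture shows the toggle bat upright at crop (685,190) and the shank poking out of the sleeve from (210,270) to (265,300). This agrees with the projected grasp point, so I'll descend and grip.

Call:
arm_command(series=[{"tx": 0, "ty": -1, "tz": 25, "yaw": 0}, {"tx": 0, "ty": -1, "tz": 50, "yaw": 0}, {"tx": 0, "ty": -1, "tz": 70, "yaw": 0}, {"tx": 0, "ty": -1, "tz": 75, "yaw": 0}, {"tx": 0, "ty": -1, "tz": 75, "yaw": 0}, {"tx": 0, "ty": -1, "tz": 75, "yaw": 0}], gripper=0.5, force=40)

```text
time_s: 7.22
ee_pos: [0.4288, -0.1536, 0.0221]
tcp_rot: [0.675, 0.738, 0.0, 0.0]
force: [0.9, -0.1, 0.7]
finger_gap: 0.0427
finger_force: 0.0
```

Call:
arm_command(series=[{"tx": 0, "ty": 0, "tz": 0, "yaw": 0}, {"tx": 0, "ty": 0, "tz": 0, "yaw": 0}, {"tx": 0, "ty": 0, "tz": 0, "yaw": 0}, {"tx": 0, "ty": 0, "tz": 0, "yaw": 0}, {"tx": 0, "ty": 0, "tz": 0, "yaw": 0}, {"tx": 0, "ty": 0, "tz": 0, "yaw": 0}, {"tx": 0, "ty": 0, "tz": 0, "yaw": 0}, {"tx": 0, "ty": 0, "tz": 0, "yaw": 0}], gripper=1)

```text
time_s: 7.88
ee_pos: [0.4287, -0.1536, 0.0217]
tcp_rot: [0.675, 0.738, 0.0, 0.001]
force: [0.4, 0.5, 6.0]
finger_gap: 0.0064
finger_force: 39.8
```

Call:
arm_command(series=[{"tx": 0, "ty": 0, "tz": 0, "yaw": 0}, {"tx": 0, "ty": 0, "tz": 0, "yaw": 0}, {"tx": 0, "ty": 0, "tz": 4, "yaw": 0}, {"tx": 0, "ty": 0, "tz": 4, "yaw": 0}], gripper=0.6)

```text
time_s: 8.22
ee_pos: [0.4278, -0.1531, 0.0165]
tcp_rot: [0.675, 0.738, -0.0, -0.001]
force: [-0.4, -0.3, -0.6]
finger_gap: 0.0341
finger_force: 0.0
```

Call:
arm_command(series=[{"tx": 0, "ty": 0, "tz": 0, "yaw": 0}, {"tx": 0, "ty": 0, "tz": 0, "yaw": 0}, {"tx": 0, "ty": 0, "tz": 0, "yaw": 0}, {"tx": 0, "ty": 0, "tz": 0, "yaw": 0}, {"tx": 0, "ty": 0, "tz": 0, "yaw": 0}, {"tx": 0, "ty": 0, "tz": 0, "yaw": 0}], gripper=1)

```text
time_s: 8.72
ee_pos: [0.4286, -0.1535, 0.0174]
tcp_rot: [0.675, 0.738, 0.0, 0.0]
force: [3.7, 0.4, -1.2]
finger_gap: 0.0063
finger_force: 38.9
```

Call:
arm_command(series=[{"tx": 4, "ty": 0, "tz": 0, "yaw": 0}, {"tx": 8, "ty": 0, "tz": 0, "yaw": 0}, {"tx": 14, "ty": 0, "tz": 0, "yaw": 0}, {"tx": 22, "ty": 0, "tz": 0, "yaw": 0}, {"tx": 32, "ty": 0, "tz": 0, "yaw": 0}, {"tx": 42, "ty": 0, "tz": 0, "yaw": 0}, {"tx": 52, "ty": 0, "tz": 0, "yaw": 0}, {"tx": 62, "ty": 0, "tz": 0, "yaw": 0}, {"tx": 72, "ty": 0, "tz": 0, "yaw": 0}, {"tx": 82, "ty": 0, "tz": 0, "yaw": 0}, {"tx": 92, "ty": 0, "tz": 0, "yaw": 0}, {"tx": 100, "ty": 0, "tz": 0, "yaw": 0}, {"tx": 100, "ty": 0, "tz": 0, "yaw": 0}, {"tx": 100, "ty": 0, "tz": 0, "yaw": 0}])

```text
time_s: 9.88
ee_pos: [0.4194, -0.0534, 0.0173]
tcp_rot: [0.675, 0.738, -0.0, -0.0]
force: [0.3, -0.3, -0.6]
finger_gap: 0.006
finger_force: 39.0
```

Run:
```python
from fit import *
np.set_printoptions(precision=4,suppress=True)
s=r.read_state();print(s["time_s"],s["ee_pos"],s["tcp_rot"],s["finger_gap"],s["finger_force"],s["force"])
p=r.camera("scene");sc=p["color"]
cv2.imwrite("pics/d.png",cv2.resize(sc[170:260,250:370],(800,600),interpolation=cv2.INTER_CUBIC))
```

```text
9.8833 [ 0.4194 -0.0534  0.0173] [ 0.6747  0.7381 -0.0001 -0.0001] 0.006003074375801896 39.03415225446224 [ 0.3445 -0.3326 -0.5946]
```

View pics/d.png

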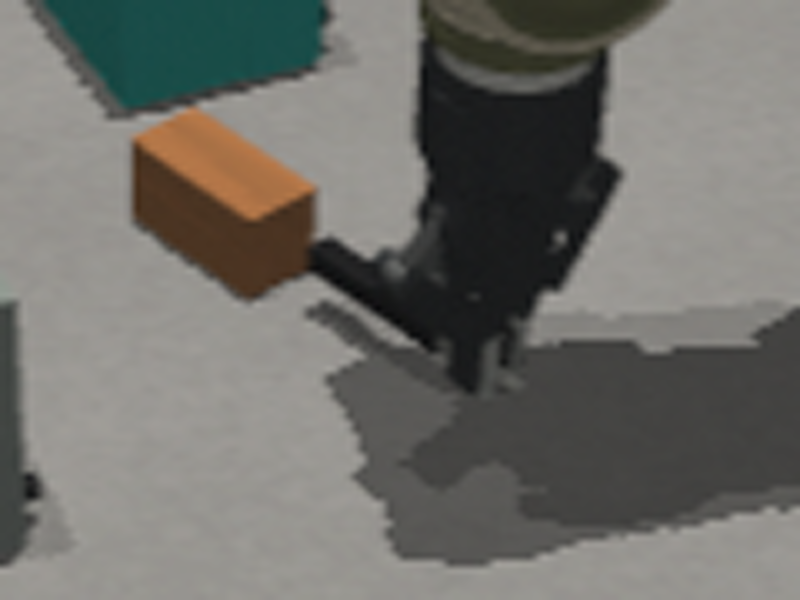

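The stylus is drawn clear, with its black handle between crop (315,250) and (450,360). I'll lift it, turn it toward the counter's direction and lower it.

Call:
arm_command(series=[{"tx": 15, "ty": 0, "tz": -15, "yaw": 0}, {"tx": 20, "ty": 0, "tz": -40, "yaw": 0.05}, {"tx": 20, "ty": 5, "tz": -60, "yaw": 0.16}, {"tx": 17, "ty": 12, "tz": -60, "yaw": 0.28}, {"tx": 14, "ty": 19, "tz": -60, "yaw": 0.4}, {"tx": 11, "ty": 26, "tz": -60, "yaw": 0.52}, {"tx": 8, "ty": 33, "tz": -60, "yaw": 0.64}, {"tx": 5, "ty": 40, "tz": -60, "yaw": 0.76}, {"tx": 2, "ty": 47, "tz": -60, "yaw": 0.88}, {"tx": -1, "ty": 54, "tz": -60, "yaw": 1.0}, {"tx": -4, "ty": 61, "tz": -60, "yaw": 1.12}, {"tx": -8, "ty": 68, "tz": -60, "yaw": 1.24}, {"tx": -12, "ty": 75, "tz": -60, "yaw": 1.36}, {"tx": -16, "ty": 82, "tz": -60, "yaw": 1.48}, {"tx": -20, "ty": 89, "tz": -60, "yaw": 1.6}, {"tx": -23, "ty": 94, "tz": -60, "yaw": 1.72}, {"tx": -26, "ty": 98, "tz": -60, "yaw": 1.84}, {"tx": -26, "ty": 98, "tz": -55, "yaw": 1.913}, {"tx": -26, "ty": 98, "tz": -40, "yaw": 1.913}, {"tx": -26, "ty": 98, "tz": -30, "yaw": 1.913}])

```text
time_s: 11.6
ee_pos: [0.5192, -0.0715, 0.0464]
tcp_rot: [0.992, -0.127, -0.0, -0.0]
force: [-0.1, 1.3, -1.3]
finger_gap: 0.0063
finger_force: 39.1
```

Run:
```python
from h import *
np.set_printoptions(precision=4,suppress=True)
s=r.read_state();print(s["time_s"],s["ee_pos"],s["tcp_rot"],s["finger_gap"],s["finger_force"])
```

```text
11.6 [ 0.5192 -0.0715  0.0464] [ 0.9919 -0.1267 -0.0002 -0.    ] 0.006316717217915949 39.05958730727434
```

Call:
arm_command(series=[{"tx": 0, "ty": 0, "tz": 12, "yaw": 0}, {"tx": 0, "ty": 0, "tz": 24, "yaw": 0}, {"tx": 0, "ty": 0, "tz": 32, "yaw": 0}, {"tx": 0, "ty": 0, "tz": 37, "yaw": 0}, {"tx": 0, "ty": 0, "tz": 41, "yaw": 0}, {"tx": 0, "ty": 0, "tz": 44, "yaw": 0}, {"tx": 0, "ty": 0, "tz": 44, "yaw": 0}, {"tx": 0, "ty": 0, "tz": 44, "yaw": 0}], force=20)

```text
time_s: 12.27
ee_pos: [0.5195, -0.071, 0.0036]
tcp_rot: [0.992, -0.126, 0.0, 0.0]
force: [0.5, 0.1, 0.0]
finger_gap: 0.0059
finger_force: 39.1
```

Call:
arm_command(series=[{"tx": 0, "ty": 0, "tz": 0, "yaw": 0}, {"tx": 0, "ty": 0, "tz": 0, "yaw": 0}, {"tx": 0, "ty": 0, "tz": 0, "yaw": 0}, {"tx": 0, "ty": 0, "tz": 0, "yaw": 0}, {"tx": 0, "ty": 0, "tz": -20, "yaw": 0}, {"tx": 0, "ty": 0, "tz": -60, "yaw": 0}, {"tx": -40, "ty": 0, "tz": -90, "yaw": 0}, {"tx": -80, "ty": 0, "tz": -90, "yaw": 0}, {"tx": -120, "ty": 0, "tz": -90, "yaw": 0}, {"tx": -160, "ty": 0, "tz": -90, "yaw": 0}, {"tx": -160, "ty": 0, "tz": -90, "yaw": 0}], gripper=0.5)

```text
time_s: 13.18
ee_pos: [0.3572, -0.0279, 0.092]
tcp_rot: [0.992, -0.126, -0.004, -0.001]
force: [0.5, -0.3, 0.1]
finger_gap: 0.0426
finger_force: 0.0
```

Run:
```python
from h import *
np.set_printoptions(precision=4,suppress=True)
s=r.read_state();print(s["time_s"],s["ee_pos"],s["tcp_rot"],s["finger_gap"],s["qpos"])
P=[r.camera("scene"),r.camera("top")]
for t in("stylus_handle","stylus_tip","stylus_shank"):
    o=[]
    for p in P:
        L=r.spot_point(p,t)[:2]; print(t,[(np.round(a["centre"],1).tolist(),a["confidence"]) for a in L])
        if L:o.append((p,L[0]["centre"]))
    if len(o)==2: print("  ",*tri(o),[atz(p,q,.007) for p,q in o])
c=[proj(p,[.48,-.07,.007])[0].astype(int) for p in P]
cv2.imwrite("pics/e.png",np.hstack([cv2.resize(p["color"][y-30:y+30,x-40:x+40],(400,300),interpolation=cv2.INTER_CUBIC) for p,(x,y) in zip(P,c)]));print(c)
for p,n in zip(P,("S","T")): np.save(n,p["color"])
```

```text
13.1833 [ 0.3572 -0.0279  0.092 ] [ 0.992  -0.1259 -0.0037 -0.001 ] 0.04259617037773735 [-0.4083  0.1471  2.1318 -0.0002  0.8703  1.415 ]
stylus_handle [([310.6, 236.6], 0.68), ([285.3, 203.5], 0.68)]
stylus_handle [([265.1, 257.6], 0.56)]
   [ 0.4554 -0.0528  0.0003] [np.float64(4.4), np.float64(4.4)] [array([ 0.4633, -0.0506,  0.007 ]), array([ 0.4514, -0.0498,  0.007 ])]
stylus_tip [([285.5, 243.5], 0.47)]
stylus_tip [([277.1, 227.6], 0.46), ([192.3, 185.8], 0.35)]
   [ 0.5401 -0.0762  0.0042] [np.float64(5.7), np.float64(5.7)] [array([ 0.5384, -0.0692,  0.007 ]), array([ 0.5437, -0.0802,  0.007 ])]
stylus_shank [([294.4, 239.5], 0.59)]
stylus_shank [([273.0, 232.3], 0.55)]
   [ 0.5212 -0.0636  0.0189] [np.float64(7.5), np.float64(7.5)] [array([ 0.5081, -0.0678,  0.007 ]), array([ 0.5287, -0.0687,  0.007 ])]
[array([301, 235]), array([272, 248])]
```

View pics/e.png

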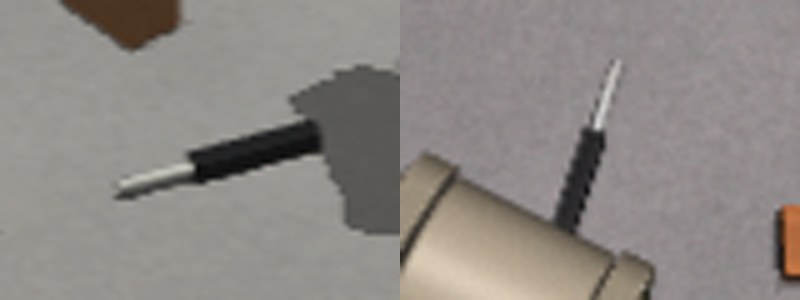

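The stylus lies flat. In the top crop its tip is at (618,62), the handle front at (595,131), and the handle runs back to (568,230) under the arm.

Run:
```python
from h import *
np.set_printoptions(precision=4,suppress=True)
P=[r.camera("scene"),r.camera("top")]
f=lambda p,c,x,y,z: atz(p,(c[0]-40+(x+.5)/5-.5,c[1]-30+(y+.5)/5-.5),z)
T=lambda x,y,z:f(P[1],(272,248),x-400,y,z); S=lambda x,y,z:f(P[0],(301,235),x,y,z)
tip=T(618,60,.006);hf=T(595,131,.011);hb=T(568,228,.014)
print(tip,hf,hb,"len tip-hf",np.linalg.norm((tip-hf)[:2]))
for a,b in((hb,tip),(hb,hf),(hf,tip)): print(np.degrees(np.arctan2(*(b-a)[1::-1])))
print("scene",S(114,190,.007),S(190,167,.008))
# dark-mask handle PCA in top
g=cv2.cvtColor(P[1]["color"],cv2.COLOR_BGR2GRAY)[240:262,262:276];m=g<62
ys,xs=np.where(m);W=np.array([atz(P[1],(x+262,y+240),.012) for x,y in zip(xs,ys)])[:,:2];mu=W.mean(0);u=np.linalg.svd(W-mu)[2][0];print(mu,np.degrees(np.arctan2(*(u*np.sign(u[0]))[::-1])),((W-mu)@u).min(),((W-mu)@u).max(),m.sum())
```

```text
[ 0.5375 -0.0748  0.006 ] [ 0.493  -0.0637  0.011 ] [ 0.434  -0.0513  0.014 ] len tip-hf 0.045839010709837626
-12.781931444430494
-11.845431494746194
-14.013994076906696
scene [ 0.541  -0.0756  0.007 ] [ 0.4953 -0.065   0.008 ]
[ 0.466  -0.0576] -14.56752860665731 -0.02641083138050035 0.027232159955385877 78
```

Call:
arm_command(series=[{"tx": 25, "ty": 0, "tz": 10, "yaw": 0}, {"tx": 50, "ty": 0, "tz": 25, "yaw": 0}, {"tx": 75, "ty": 0, "tz": 40, "yaw": 0}, {"tx": 92, "ty": 0, "tz": 50, "yaw": 0}, {"tx": 95, "ty": 0, "tz": 60, "yaw": 0}, {"tx": 95, "ty": 0, "tz": 60, "yaw": 0}, {"tx": 95, "ty": 0, "tz": 60, "yaw": 0}, {"tx": 95, "ty": 0, "tz": 60, "yaw": 0}])

```text
time_s: 14.35
ee_pos: [0.4558, -0.0544, 0.0337]
tcp_rot: [0.992, -0.126, -0.0, -0.0]
force: [-0.9, 0.1, 0.9]
finger_gap: 0.0427
finger_force: 0.0
```

Call:
arm_command(series=[{"tx": 0, "ty": 0, "tz": 16, "yaw": 0}, {"tx": 0, "ty": 0, "tz": 28, "yaw": 0}, {"tx": 0, "ty": 0, "tz": 32, "yaw": 0}, {"tx": 0, "ty": 0, "tz": 32, "yaw": 0}, {"tx": 0, "ty": 0, "tz": 32, "yaw": 0}])

```text
time_s: 14.77
ee_pos: [0.4565, -0.0547, 0.002]
tcp_rot: [0.992, -0.126, 0.0, 0.0]
force: [0.6, -0.4, -0.3]
finger_gap: 0.0426
finger_force: 0.0
```

Call:
arm_command(series=[{"tx": 0, "ty": 0, "tz": 0, "yaw": 0}, {"tx": 0, "ty": 0, "tz": 0, "yaw": 0}, {"tx": 0, "ty": 0, "tz": 0, "yaw": 0}, {"tx": 0, "ty": 0, "tz": 0, "yaw": 0}, {"tx": 0, "ty": 0, "tz": 0, "yaw": 0}, {"tx": 0, "ty": 0, "tz": 0, "yaw": 0}, {"tx": 0, "ty": 0, "tz": 0, "yaw": 0}], gripper=1, force=50)

```text
time_s: 15.35
ee_pos: [0.4568, -0.0548, 0.0021]
tcp_rot: [0.992, -0.126, 0.001, 0.0]
force: [-1.2, 0.1, 5.8]
finger_gap: 0.0129
finger_force: 49.6
```

Call:
arm_command(series=[{"tx": 0, "ty": 0, "tz": -10, "yaw": 0}, {"tx": 0, "ty": 0, "tz": -30, "yaw": 0}, {"tx": 0, "ty": 0, "tz": -55, "yaw": 0}, {"tx": 0, "ty": 10, "tz": -81, "yaw": 0}, {"tx": 15, "ty": 25, "tz": -81, "yaw": 0}, {"tx": 30, "ty": 40, "tz": -81, "yaw": 0}, {"tx": 45, "ty": 55, "tz": -81, "yaw": 0}, {"tx": 58, "ty": 64, "tz": -81, "yaw": 0}, {"tx": 62, "ty": 67, "tz": -81, "yaw": 0}, {"tx": 62, "ty": 67, "tz": -81, "yaw": 0}, {"tx": 62, "ty": 67, "tz": -81, "yaw": 0}, {"tx": 62, "ty": 67, "tz": -81, "yaw": 0}])

```text
time_s: 16.35
ee_pos: [0.4991, -0.1342, 0.0824]
tcp_rot: [0.992, -0.126, -0.0, -0.0]
force: [-0.6, 0.8, -1.4]
finger_gap: 0.0128
finger_force: 48.8
```

Run:
```python
from h import *
np.set_printoptions(precision=4,suppress=True)
s=r.read_state();print(s["time_s"],s["ee_pos"],s["tcp_rot"],s["finger_gap"],s["finger_force"],s["force"])
P=[r.camera("scene"),r.camera("top")]
a=2*np.arctan2(s["tcp_rot"][1],s["tcp_rot"][0]);u=np.array([np.cos(a),np.sin(a),0]);print("az",np.degrees(a))
e=s["ee_pos"]+[0,0,.005]
o=[]
for p in P:
    L=r.spot_point(p,"stylus_tip")[:2]; print([(np.round(x["centre"],1).tolist(),x["confidence"]) for x in L],"pred",proj(p,e+.085*u),"handle front",proj(p,e+.04*u),"mouth",proj(p,[.6066,-.1624,.088]))
top=P[1]["color"]; g=cv2.cvtColor(top,cv2.COLOR_BGR2GRAY)
q=proj(P[1],e+.07*u)[0].astype(int)
cv2.imwrite("pics/f.png",np.hstack([cv2.resize(P[0]["color"][195:255,210:270],(400,400),interpolation=cv2.INTER_CUBIC),cv2.resize(top[q[1]-35:q[1]+25,q[0]-30:q[0]+30],(400,400),interpolation=cv2.INTER_CUBIC)]));print(q)
```

```text
16.35 [ 0.4991 -0.1342  0.0824] [ 0.992  -0.126  -0.0003 -0.0001] 0.012833510250555142 48.80526065826416 [-0.5989  0.7824 -1.4434]
az -14.472386353865764
[([255.5, 209.9], 0.64)] pred [[254.6001 210.7862]] handle front [[269.9326 207.1515]] mouth [[245.4725 212.6759]]
[] pred [[304.249  210.8579]] handle front [[299.5948 225.593 ]] mouth [[307.0752 202.3768]]
[302 215]
```

View pics/f.png

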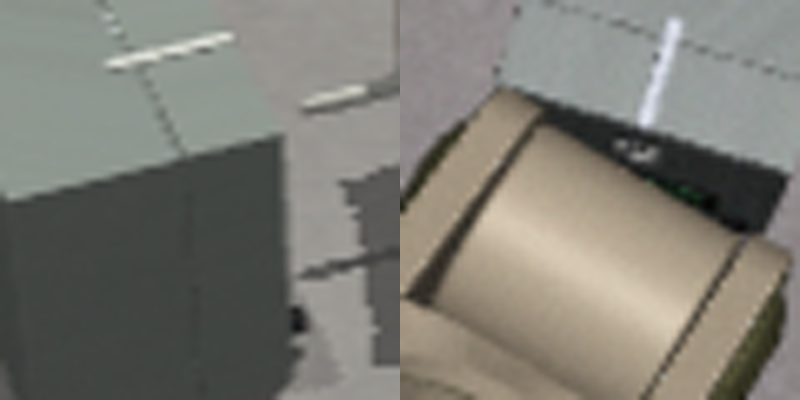

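Top: the recess at crop (638,150) is within 0.3 px of my computed mouth. Scene: the tip at crop (302,105) is about 0.5 px off prediction. I'll enter slowly.

Call:
arm_command(series=[{"tx": 8, "ty": 0, "tz": 0, "yaw": 0}, {"tx": 16, "ty": 0, "tz": 0, "yaw": 0}, {"tx": 22, "ty": 0, "tz": 0, "yaw": 0}, {"tx": 26, "ty": 0, "tz": 0, "yaw": 0}, {"tx": 29, "ty": 0, "tz": 0, "yaw": 0}, {"tx": 32, "ty": 0, "tz": 0, "yaw": 0}, {"tx": 34, "ty": 0, "tz": 0, "yaw": 0}, {"tx": 34, "ty": 0, "tz": 0, "yaw": 0}, {"tx": 34, "ty": 0, "tz": 0, "yaw": 0}])

```text
time_s: 17.3
ee_pos: [0.5325, -0.1436, 0.0822]
tcp_rot: [0.992, -0.126, -0.0, -0.0]
force: [0.2, 1.0, 0.6]
finger_gap: 0.0132
finger_force: 48.8
```

Run:
```python
from h import *
np.set_printoptions(precision=4,suppress=True)
for i in range(4):
    P=r.camera("scene"); s=r.read_state();print(s["time_s"],s["ee_pos"],s["force"],s["moment"])
t=r.camera("top")
cv2.imwrite("pics/g.png",np.hstack([cv2.resize(P["color"][195:245,220:270],(400,400),interpolation=cv2.INTER_CUBIC),cv2.resize(t["color"][175:225,285:335],(400,400),interpolation=cv2.INTER_CUBIC)]))
```

```text
17.35 [ 0.5324 -0.1435  0.0823] [ 0.3837 -0.261  -0.705 ] [ 0.0059 -0.0292  0.0088]
17.4 [ 0.5324 -0.1435  0.0823] [-0.6001  0.2904 -0.8249] [ 0.0037  0.0043 -0.0236]
17.45 [ 0.5324 -0.1435  0.0823] [-0.4317  0.0648 -0.4084] [-0.0522 -0.0368 -0.0013]
17.5 [ 0.5325 -0.1436  0.0823] [0.7075 0.7899 0.0166] [ 0.0673 -0.0201 -0.0072]
```

View pics/g.png

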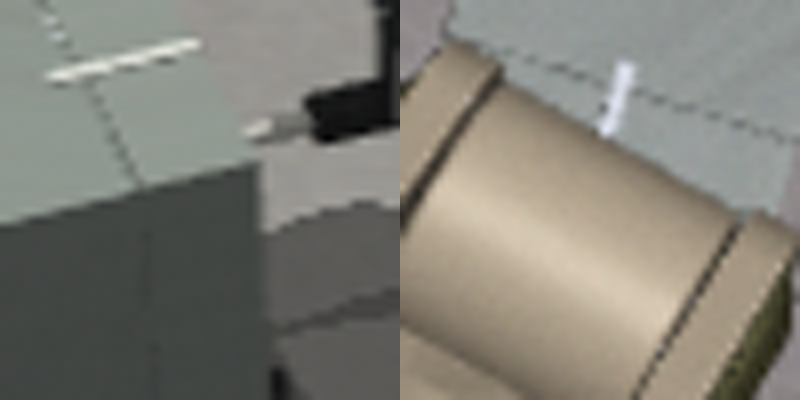

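The scene crop shows the shank disappearing behind the counter's front edge at (245,130). There is no contact force about 8 mm inside, so the tip is in the recess.

Call:
arm_command(series=[{"tx": 4, "ty": 0, "tz": 0, "yaw": 0}, {"tx": 8, "ty": 0, "tz": 0, "yaw": 0}, {"tx": 12, "ty": 0, "tz": 0, "yaw": 0}, {"tx": 15, "ty": 0, "tz": 0, "yaw": 0}, {"tx": 15, "ty": 0, "tz": 0, "yaw": 0}, {"tx": 15, "ty": 0, "tz": 0, "yaw": 0}])

```text
time_s: 18.05
ee_pos: [0.5472, -0.1473, 0.0822]
tcp_rot: [0.992, -0.126, -0.0, -0.0]
force: [-0.0, -0.4, -0.3]
finger_gap: 0.0124
finger_force: 48.8
```

Call:
arm_command(series=[{"tx": 1, "ty": 0, "tz": 0, "yaw": 0}, {"tx": 2, "ty": 0, "tz": 0, "yaw": 0}, {"tx": 3, "ty": 0, "tz": 0, "yaw": 0}, {"tx": 4, "ty": 0, "tz": 0, "yaw": 0}, {"tx": 4, "ty": 0, "tz": 0, "yaw": 0}])

```text
time_s: 18.47
ee_pos: [0.5511, -0.1484, 0.0823]
tcp_rot: [0.992, -0.126, 0.0, 0.0]
force: [-0.7, 1.1, 0.2]
finger_gap: 0.013
finger_force: 48.8
```

```bash
cat > fm.py <<'E'
from h import *
np.set_printoptions(precision=4,suppress=True)
u=np.array([.968,-.251,0]);F=[]
for i in range(5):
    r.camera("scene"); s=r.read_state();F.append(s["force"])
print(s["time_s"],s["ee_pos"],np.mean(F,0),"along",np.array(F)@u,np.mean(np.array(F)@u))
E
python3 fm.py
```

```text
18.7167 [ 0.5509 -0.1483  0.0823] [-0.0608 -0.0471 -0.548 ] along [ 0.3981  0.9223 -0.3736 -0.4135 -0.7684] -0.04702028661397153
```

Call:
arm_command(series=[{"tx": 1, "ty": 0, "tz": 0, "yaw": 0}, {"tx": 2, "ty": 0, "tz": 0, "yaw": 0}, {"tx": 2, "ty": 0, "tz": 0, "yaw": 0}])

```text
time_s: 18.97
ee_pos: [0.5528, -0.1488, 0.0822]
tcp_rot: [0.992, -0.126, -0.0, -0.0]
force: [-2.2, -1.2, 0.0]
finger_gap: 0.0125
finger_force: 48.9
```

```bash
python3 fm.py
```

```text
19.2167 [ 0.5528 -0.1488  0.0822] [-1.8113  0.6403  0.0485] along [-1.779  -1.8117 -1.7328 -1.8677 -2.379 ] -1.9140452622330735
```

Call:
arm_command(series=[{"tx": 1, "ty": 0, "tz": 0, "yaw": 0}, {"tx": 2, "ty": 0, "tz": 0, "yaw": 0}, {"tx": 3, "ty": 0, "tz": 0, "yaw": 0}, {"tx": 3.5, "ty": 0, "tz": 0, "yaw": 0}, {"tx": 3.5, "ty": 0, "tz": 0, "yaw": 0}])

```text
time_s: 19.63
ee_pos: [0.5562, -0.1497, 0.0822]
tcp_rot: [0.992, -0.126, -0.0, -0.0]
force: [-3.2, 1.5, 0.2]
finger_gap: 0.0122
finger_force: 48.9
```

```bash
python3 fm.py
```

```text
19.8833 [ 0.5562 -0.1497  0.0823] [-3.6806  1.1749  0.0733] along [-4.3832 -3.6933 -3.7962 -4.3233 -3.0928] -3.8577663781130185
```

Call:
arm_command(series=[{"tx": 0.5, "ty": 0, "tz": 0, "yaw": 0}, {"tx": 1, "ty": 0, "tz": 0, "yaw": 0}, {"tx": 1, "ty": 0, "tz": 0, "yaw": 0}, {"tx": 1, "ty": 0, "tz": 0, "yaw": 0}, {"tx": 1, "ty": 0, "tz": 0, "yaw": 0}])

```text
time_s: 20.3
ee_pos: [0.5566, -0.1498, 0.0821]
tcp_rot: [0.992, -0.126, -0.001, -0.0]
force: [-7.2, 1.9, 1.2]
finger_gap: 0.0123
finger_force: 48.9
```

Call:
arm_command(series=[{"tx": 0, "ty": 0, "tz": 0, "yaw": 0}, {"tx": 0, "ty": 0, "tz": 0, "yaw": 0}, {"tx": -3, "ty": 0, "tz": 0, "yaw": 0}, {"tx": -12, "ty": 0, "tz": 0, "yaw": 0}, {"tx": -24, "ty": 0, "tz": 0, "yaw": 0}, {"tx": -36, "ty": 0, "tz": 0, "yaw": 0}, {"tx": -48, "ty": 0, "tz": 0, "yaw": 0}, {"tx": -60, "ty": 0, "tz": 0, "yaw": 0}, {"tx": -80, "ty": -12, "tz": 0, "yaw": 0}, {"tx": -100, "ty": -30, "tz": 0, "yaw": 0}, {"tx": -120, "ty": -55, "tz": 5, "yaw": 0}, {"tx": -122, "ty": -67, "tz": 30, "yaw": 0}, {"tx": -122, "ty": -67, "tz": 55, "yaw": 0}, {"tx": -122, "ty": -67, "tz": 70, "yaw": 0}, {"tx": -122, "ty": -67, "tz": 76, "yaw": 0}, {"tx": -122, "ty": -67, "tz": 79, "yaw": 0}, {"tx": -122, "ty": -67, "tz": 80.5, "yaw": 0}, {"tx": -122, "ty": -67, "tz": 80.5, "yaw": 0}, {"tx": -122, "ty": -67, "tz": 80.5, "yaw": 0}])

```text
time_s: 21.88
ee_pos: [0.4566, -0.0549, 0.0026]
tcp_rot: [0.992, -0.126, 0.001, 0.0]
force: [0.0, 0.4, -0.2]
finger_gap: 0.013
finger_force: 48.8
```

Call:
arm_command(series=[{"tx": 0, "ty": 0, "tz": 0, "yaw": 0}, {"tx": 0, "ty": 0, "tz": 0, "yaw": 0}, {"tx": 0, "ty": 0, "tz": 0, "yaw": 0}, {"tx": 0, "ty": 0, "tz": 0, "yaw": 0}, {"tx": 0, "ty": 0, "tz": -15, "yaw": 0}, {"tx": 0, "ty": 0, "tz": -45, "yaw": 0}, {"tx": 0, "ty": 0, "tz": -85, "yaw": 0}, {"tx": -40, "ty": 0, "tz": -120, "yaw": 0}, {"tx": -80, "ty": 0, "tz": -130, "yaw": 0}, {"tx": -120, "ty": 0, "tz": -130, "yaw": 0}, {"tx": -120, "ty": 0, "tz": -130, "yaw": 0}], gripper=0.5)

```text
time_s: 22.8
ee_pos: [0.3351, -0.0226, 0.1318]
tcp_rot: [0.992, -0.126, -0.001, -0.0]
force: [0.4, -0.9, -0.1]
finger_gap: 0.0425
finger_force: 0.0
```

Run:
```python
from h import *
s=r.read_state();print(s["time_s"],s["ee_pos"])
p=r.camera("scene")
cv2.imwrite("pics/z.png",cv2.resize(p["color"][150:360,190:470],(800,600),interpolation=cv2.INTER_CUBIC))
```

```text
22.8 [ 0.33514769 -0.0225549   0.13177957]
```

View pics/z.png

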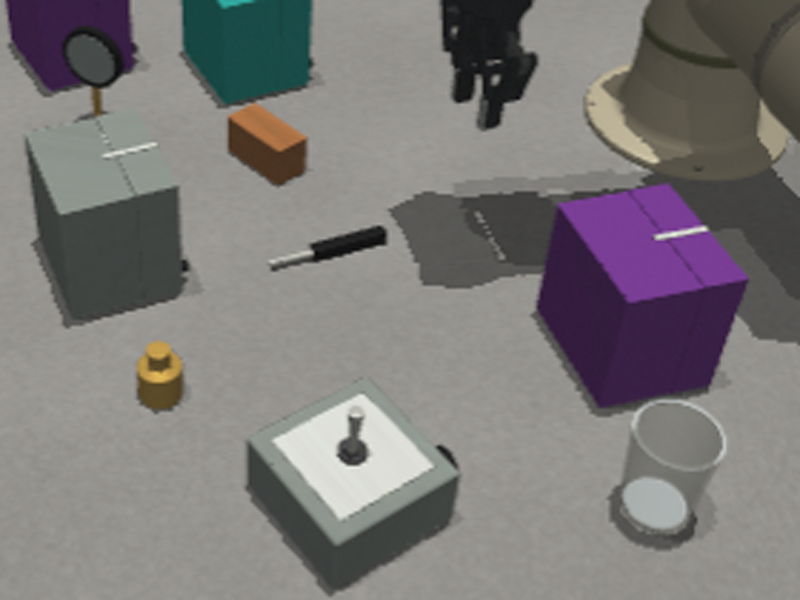

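The picture shows the stylus flat from (270,265) to (385,237), the toggle upright at (355,430), the bystanders in place and the gripper clear. I'll hand in.

```bash
python3 -c "
from workcell import r
print(r.hand_in())"
```

```text
the job is handed in; nothing more can be done
None
```

The job is handed in at about 23 s: the toggle is upright at off, the reset button was pressed to its stop (about 7 N) for roughly half a second, and the stylus lies flat clear of the counter with the bystanders untouched; no verdict came back.

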